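Pack a putlog coupler flush on its gauge stand

ROBOT

A 6-joint arm with a two-finger parallel gripper is mounted at the origin on the work surface. World frame = base frame: x ahead of the robot, y to its left, z up, the work surface at z = 0. Lengths are in m, angles in rad, forces in N, time in s.
With the tool pointing down it reaches from about 0.3 to 0.875 m from the base axis. Payload 6.4 kg.
Tool frame: the origin (TCP) lies midway between the tips of the shut fingers; the grasp point (between the pads) lies 19 mm behind it (ctrl.pinch_z is the distance from the TCP to the grasp point, in m); z points along the fingers, y is the line along which they close (so a half turn about z gives the same grasp; the last joint's range is limited). The gripper opens to 85 mm and grips with 20 to 120 N. Pads are 22 mm wide; open, the fingers measure 114 mm over their backs; the gripper's body (76 mm by 85 mm) begins 54 mm behind the grasp point. The pads swing forward as they close: fully open they stand 13 mm farther back than shut.
Start: joints at [-1.438, 0.181, 1.607, -0, 1.354, -0.206], TCP at [0.191, -0.542, 0.231] pointing down, gripper open.
Joint ranges: [-2.99, 2.99], [-0.89, 2.07], [0.3, 2.58], [-1.14, 4.28], [0, 2.63], [-3.12, 3.12]. Speed limits (rad/s): [2.57, 2.57, 3.01, 3.14, 3.14, 3.14].

INTERFACE

Orientations are given as a unit quaternion [w, x, y, z].
In Python, from bench import ctrl gives the robot as it stands.
- The arm moves only by the tool apply_moves, never from a script. Its argument "moves" is a list of rows, each an object with "jaw": the opening, from 0 (shut) to 1 (fully open); "offset": the shift along the tool's x, y, z in mm, a list of three; "rot": the turn, a rotation vector about the tool's x, y, z in degrees, a list of three. In form: [{"jaw": jaw, "offset": [dx, dy, dz], "rot": [ax, ay, az]}, ...]. A call has exactly 5 rows; each row shifts and turns the commanded pose from where the row before left it, along the tool's axes as they then stand; what a row does not reach is not made up. A row lasts 1/8 s, in which the tool goes at most 62.5 mm and 10.7 degrees, less where a joint would pass 70% of its speed; a pose out of reach is approached as far as the arm can. A call is refused whole if a number of a shift passes 62.5 or a number of a turn 10.7, either way. A call with a gripper value outside its range is refused whole. The fingers move at their own pace and stop on an object; the grip force is fixed at half the most. Time passes only in rows, so rows that do not move let the fingers close, or fill a call up. It gives the time, the measured TCP pose, the force, the opening and the grip force at its end, in the units of the state.
- ctrl.get_obs(): the state, without advancing time (a new reading comes with each control period).
- ctrl.camera(name): name is "side" or "top"; returns (picture, depth): 400x640x3 uint8, red, green, blue; 400x640 float32, m along the optical axis (not along the pixel's ray), 0 where there is no reading.
- ctrl.camera_params(name): a dict with "K" (3x3 intrinsics, pixels), "cam_to_world" (4x4, takes a point from camera to world coordinates). Camera axes: x right, y down, z forward; pixel columns grow to the right and rows downward; lengths in m; the calibration is good to about 2 mm. A picture is of the moment at which its call begins. camera_params takes no time and is no camera call.
- ctrl.hand_in(): hands the job in; it is judged then, once.
Trained networks look in the newest picture that a camera, given by its name, has taken for a name from the list of things; names that differ only in an ending like _2 or _b are one class to them, and where a whole thing is asked for, a point or a joint stands for the part that bears it (a point fixed in the world has none). Each returns a list of dicts, best first, with "score" (0 to 1); they miss things now and then, are a little off and sometimes report something else, mostly with a low value. They report only what shows in the picture. A call takes as long as a camera call.
- ctrl.outline_of(camera, target): "region" (400x640 bool, what is visible of it) and "position" ([column, row] in pixels, amid what is visible of it).
The state is a dict: "time_s": time; "q": joint angles; "dq": joint speeds; "joint_efforts": joint torques, N m; "eef_pos": TCP position; "eef_rot": TCP orientation; "wrist_force": force on the tool from outside, world axes, zero at the start; "torque": the same for the moment, N m; "opening": opening from 0.0 (shut) to 1.0 (fully open); "grasp_force": force on a finger pad.
Only numpy, scipy, OpenCV 4.12 (cv2) and the standard library are available. Lean on these libraries where they do the work, as an engineer would, in place of code of your own. Each camera call takes 0.05 s, during which the arm holds its last target. There are 200 camera calls.

TASK

Take the bright zinc coupler that stands upright in the drawer, hang it over the tube of the stand whose two cheeks are far enough apart to take the coupler and the dark forked spacer side by side, and let go of it. Then slide the forked spacer down over the same tube into the gap between the coupler and the thin cheek, and push the coupler with it until it sits flush and firmly pressed against the thick cheek; finish while still gripping the spacer and pressing, without letting go. Keep both pieces off the narrower stand and leave everything else where it lies.

Things in the scene. Friction and masses are not known exactly. Their poses are not given: they have to be found in the camera images.
- coupler_mid (a point): Bright zinc coupler: upright inverted U with a square grip boss on top, 93 mm tall: legs 45 mm (58 mm inside, 70 mm outside along x), flat crown 45 to 53 mm above the feet, boss 40 mm tall above it, 24 mm (x) by 30 mm (y). 50 mm long along y, 0.45 kg, slides on the tube at 3 to 8 N. Symmetric. Starts on its feet in the drawer. Point: on the boss axis, 46.5 mm above the feet; z up, y along the tube when hung
- spacer_mid (a point): Dark steel forked spacer: upright inverted U with a square grip boss on top, 93 mm tall: legs 45 mm (58 mm inside, 70 mm outside along x), flat crown 45 to 53 mm above the feet, boss 40 mm tall above it, 24 mm (x) by 26 mm (y). 26 mm thick along y, 0.28 kg. Symmetric. Starts on its feet in the drawer. Point: on the boss axis, 46.5 mm above the feet; z up, y along the tube when hung
- wide_bar (a point): Wide stand, fixed: level tube 48 mm thick along y between two upright cheeks, bay between them 105 mm: takes coupler and spacer with 29 mm to spare, so hang the coupler near the thick cheek. The cheek at +y is the thick one (20 mm), at -y the thin one (8 mm); both 80 mm wide, tops 92 mm above the bench. Point: mid-bay on the tube's axis, 65 mm above the bench; y along the tube, z up
- narrow_bar (a point): Narrow stand, fixed: level tube 48 mm thick along y between two upright cheeks, bay between them 70 mm: takes the coupler but no spacer. The stands may be either way round. The cheek at +y is the thick one (20 mm), at -y the thin one (8 mm); both 80 mm wide, tops 92 mm above the bench. Point: mid-bay on the tube's axis, 65 mm above the bench; y along the tube, z up
- drawer: shallow grey steel drawer fixed open on its runners: 290 mm (x) x 330 mm (y), floor 11 mm and rim 38 mm above the bench, 3 mm walls; the origin is its centre at bench height; a low case 55 mm tall stands behind it at +x
- old_coupler: bystander: smaller zinc coupler without a boss, lying open side up in the far half of the drawer, 50 x 45 x 31 mm (origin: centre of its underside; starts in place, not to be moved)
- clip: bystander: orange plastic toe-board clip, 50 x 26 x 27 mm, in the drawer (origin: centre of its underside; starts in place, not to be moved)
- tbolt: bystander: black forged T-bolt lying in the drawer, 75 x 34 x 14 mm (origin: centre of its underside; starts in place, not to be moved)
- level: bystander: chipped yellow steel spirit level block in the drawer, 90 x 26 x 34 mm (origin: centre of its underside; starts in place, not to be moved)
- spanner: bystander: spanner on the bench beyond the stands, 190 mm long (origin: centre of its underside; starts in place, not to be moved)
- tin: bystander: steel can on the bench beyond the stands, 60 mm across, 90 mm tall (origin: centre of its underside; starts in place, not to be moved)

How it is judged:
On the way, in this order (a step that is already met when the one before it is completed fails the run):
1. the coupler hangs over the wide stand's tube, let go and at rest (x of coupler_mid in the frame of wide_bar between -0.01 and 0.01 m and z of coupler_mid in the frame of wide_bar between 0.0205 and 0.0305 m and angle between coupler_mid's own z axis and vertical below 0.25 rad and angle between the x axis of coupler_mid and the x axis of wide_bar, either way round below 0.3 rad and contact force between the fingers and coupler below 0.5 N and linear speed of coupler below 0.02 m/s), for 0.2 s.
2. the spacer straddles the same tube between the coupler and the thin cheek (x of spacer_mid in the frame of wide_bar between -0.01 and 0.01 m and z of spacer_mid in the frame of wide_bar between 0.0205 and 0.0375 m and angle between each of spacer_mid, coupler_mid's own z axis and vertical below 0.25 rad and y of spacer_mid in the frame of wide_bar between -0.042 and -0.006 m and angle between the x axis of each of spacer_mid, coupler_mid and the x axis of wide_bar, either way round below 0.3 rad and x of coupler_mid in the frame of wide_bar between -0.01 and 0.01 m and z of coupler_mid in the frame of wide_bar between 0.0205 and 0.0305 m and contact force between the fingers and coupler below 0.5 N), for 0.1 s.
At the end, for the whole second after the job is handed in: Coupler let go, resting on the wide stand's tube (within 5 mm up, 10 mm across, 0.25 rad upright), within 2 mm and 0.06 rad of flush with the thick cheek; spacer over the tube on the thin-cheek side, crown at most 12 mm above it, still gripped (over 2 N) and pressing the coupler with over 3 N (x of coupler_mid in the frame of wide_bar between -0.01 and 0.01 m and z of coupler_mid in the frame of wide_bar between 0.0205 and 0.0305 m and angle between each of coupler_mid, spacer_mid's own z axis and vertical below 0.25 rad and angle between the y axis of coupler_mid and the y axis of wide_bar, either way round below 0.06 rad and contact force between the fingers and coupler below 0.5 N and y of coupler_mid in the frame of wide_bar above 0.0255 m and x of spacer_mid in the frame of wide_bar between -0.01 and 0.01 m and z of spacer_mid in the frame of wide_bar between 0.0205 and 0.0375 m and y of spacer_mid in the frame of wide_bar between -0.042 and -0.006 m and angle between the x axis of spacer_mid and the x axis of wide_bar, either way round below 0.3 rad and contact force between spacer and coupler above 3 N and contact force between the fingers and spacer above 2 N); the arm keeps its last pose, push and grip.
It fails at once if the coupler or the spacer is put on or pushed against the narrow stand (contact force between any of coupler, spacer and narrow above 3 N).
It fails at once if a bystander is shifted by more than 30 mm (distance of any of old_coupler, clip, tbolt, level, spanner, tin from where it was at the start of the episode above 0.03 m).
It also fails if it takes over 72 s, if anything falls off the work surface, if the arm or the gripper's body presses on something with over 40 N, if the wrist force passes 120 N, or if a joint passes its speed limit or range.

## Working session

There is one attempt and no reset: what is moved stays moved. The work goes in short steps, Python scripts to look and compute and a tool call to move; the robot and the scene stay as the last step left them, time stands still between calls to the robot, and variables do not carry over. Pictures are saved under pics/ and viewed, at most 10 in all, crops included, and the job is handed in when it is done.

Besides the shell and the picture viewer there is one more tool, called after "Emit:" as name(argument=value, ...), one argument or row to a line, values as JSON. apply_moves: Moves the arm, as the interface text tells. Its arguments: {"type":"object","properties":{"moves":{"type":"array"}},"required":["moves"]}

```bash
ls; mkdir -p pics; cat > h.py <<'E'
import numpy as np, cv2
from bench import ctrl
def snap(c,fn=None):
    p,d=ctrl.camera(c)
    if fn: cv2.imwrite('pics/'+fn,p[:,:,::-1])
    return p,d
def pts(c,d):
    P=ctrl.camera_params(c);K=np.array(P['K']);T=np.array(P['cam_to_world'])
    v,u=np.mgrid[:d.shape[0],:d.shape[1]]
    X=np.stack([(u-K[0,2])/K[0,0]*d,(v-K[1,2])/K[1,1]*d,d],-1)
    W=X@T[:3,:3].T+T[:3,3]; W[d==0]=np.nan
    return W
E
python3 - <<'E'
from h import *
o=ctrl.get_obs();print(o['eef_pos'],o['eef_rot'],o['opening'],ctrl.pinch_z)
for c in('top','side'):
    p,d=snap(c,c+'0.png');W=pts(c,d);np.save(c+'0.npy',W)
    print(c,np.array(ctrl.camera_params(c)['cam_to_world']).round(3).tolist())
    for t in('coupler_mid','spacer_mid'):
        for r in ctrl.outline_of(c,t)[:2]:
            w=W[r['region']];w=w[~np.isnan(w[:,0])]
            print(t,round(r['score'],2),r['position'],len(w),np.percentile(w,[2,50,98],axis=0).round(3).tolist())
            z=np.percentile(w[:,2],98)
            b=w[w[:,2]>z-.006];print('  boss',cv2.minAreaRect(b[:,:2].astype(np.float32)*1000),z)
E
```

```text
pics
[ 0.1910758  -0.54174424  0.23037179] [-8.75252599e-04  9.85682055e-01  1.68612332e-01  4.70480091e-05] 1.0022958278354153 0.0187
top [[-0.028, -0.994, 0.106, 0.48], [-1.0, 0.026, -0.017, -0.003], [0.014, -0.106, -0.994, 1.174], [0.0, 0.0, 0.0, 1.0]]
coupler_mid 0.57 [374.5, 230.8] 555 [[0.476, -0.195, 0.01], [0.512, -0.16, 0.064], [0.549, -0.136, 0.106]]
  boss ((512.787353515625, -162.09873962402344), (28.883481979370117, 23.022066116333008), 88.93495178222656) 0.10616704320262402
spacer_mid 0.87 [435.5, 237.8] 384 [[0.457, -0.352, 0.009], [0.492, -0.319, 0.064], [0.527, -0.305, 0.107]]
  boss ((493.230224609375, -320.72308349609375), (23.486282348632812, 26.134733200073242), 8.507731437683105) 0.1067945648216414
side [[0.961, -0.186, 0.204, 0.36], [-0.276, -0.671, 0.688, -0.78], [0.009, -0.718, -0.696, 0.863], [0.0, 0.0, 0.0, 1.0]]
coupler_mid 0.86 [298.2, 268.2] 1118 [[0.475, -0.191, 0.013], [0.507, -0.174, 0.064], [0.549, -0.14, 0.106]]
  boss ((512.0903930664062, -163.3834991455078), (24.206401824951172, 32.46187973022461), 9.599979400634766) 0.10554325057664324
spacer_mid 0.62 [309.0, 341.8] 988 [[0.457, -0.339, 0.014], [0.488, -0.328, 0.065], [0.527, -0.308, 0.106]]
  boss ((492.599609375, -320.7645263671875), (24.543167114257812, 28.315109252929688), 7.640823841094971) 0.10556264545890895
```

View pics/top0.png

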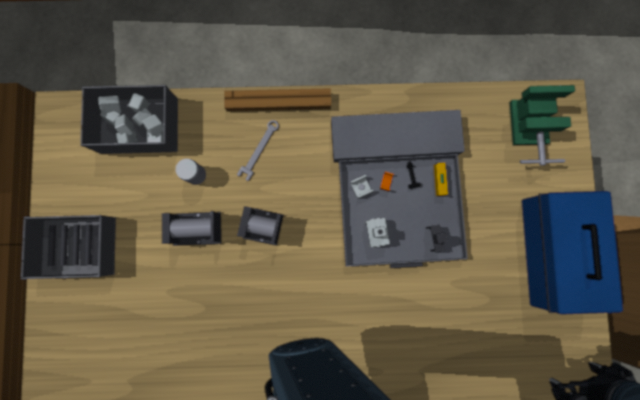

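View pics/side0.png

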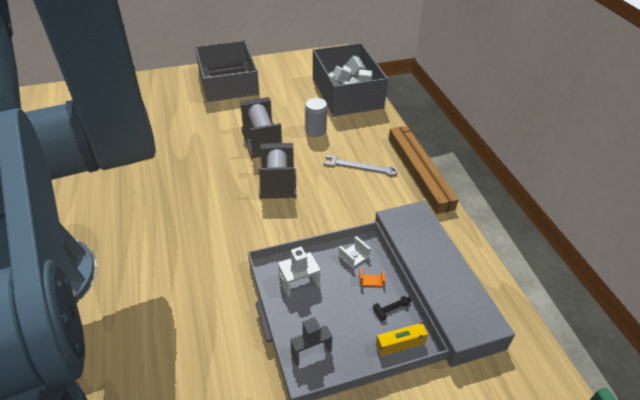

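The top view shows the coupler at (378,232), the spacer at (437,238), the wider stand at (192,228) and the narrower one at (262,225). The bystanders lie in the far half of the drawer. Next I measure the wide stand.

```bash
python3 - <<'E'
from h import *
W=np.load('top0.npy')
for nm,(r0,r1,c0,c1) in dict(wide=(195,262,150,232),narrow=(195,262,232,292)).items():
    w=W[r0:r1,c0:c1].reshape(-1,3);w=w[~np.isnan(w[:,0])]
    hi=w[w[:,2]>.03]
    print(nm,'rect',cv2.minAreaRect(hi[:,:2].astype(np.float32)*1000),hi[:,2].max())
    ch=w[(w[:,2]>.089)&(w[:,2]<.1)]
    # split into cheeks by kmeans
    _,l,c=cv2.kmeans(ch[:,:2].astype(np.float32),2,None,(3,50,1e-6),5,cv2.KMEANS_PP_CENTERS)
    for k in(0,1):
        q=ch[l.ravel()==k];print(' cheek',cv2.minAreaRect(q[:,:2].astype(np.float32)*1000),len(q),np.median(q[:,2]),q[:,:2].mean(0))
    tb=w[(w[:,2]>.084)&(w[:,2]<.0885)];print(' tubeTop',cv2.minAreaRect(tb[:,:2].astype(np.float32)*1000),len(tb),tb.mean(0))
    Z=W[r0:r1:3,c0:c1:3]
p=cv2.imread('pics/top0.png')[190:265,145:300];q=cv2.imread('pics/side0.png')[85:205,220:345]
a=cv2.resize(p,None,fx=4,fy=4);b=cv2.resize(q,None,fx=2.4,fy=2.4)
out=np.zeros((300+288,620,3),np.uint8);out[:300,:620]=a;out[300:588,:300]=b
cv2.imwrite('pics/crop.png',out)
E
```

```text
wide rect ((538.8895263671875, 331.3825988769531), (79.30854797363281, 133.4575958251953), 0.7460368871688843) 0.09658558208280943
 cheek ((537.71630859375, 363.58416748046875), (77.79943084716797, 66.9739761352539), 0.6940891146659851) 249 0.091317997399192 [0.53656337 0.38138058]
 cheek ((538.7285766601562, 297.1865234375), (77.52277374267578, 64.44229125976562), 1.2016922235488892) 143 0.09089403534168405 [0.53971116 0.27824309]
 tubeTop ((537.1949462890625, 332.169677734375), (131.5998992919922, 77.52289581298828), 89.74441528320312) 335 [0.5387878  0.33045626 0.08632415]
narrow rect ((540.2553100585938, 148.91317749023438), (98.56391143798828, 79.38516235351562), 76.43511962890625) 0.0978273486334793
 cheek ((546.0332641601562, 171.8411865234375), (50.86423873901367, 78.74847412109375), 76.18766784667969) 251 0.09138310778041148 [0.54854249 0.18280274]
 cheek ((534.2198486328125, 123.4022216796875), (45.7633171081543, 79.22985076904297), 76.32115173339844) 124 0.09150850513776909 [0.52964256 0.11105335]
 tubeTop ((538.12890625, 149.33758544921875), (98.44026947021484, 74.02874755859375), 77.17134857177734) 215 [0.53978689 0.14633385 0.08634347]
```

View pics/crop.png

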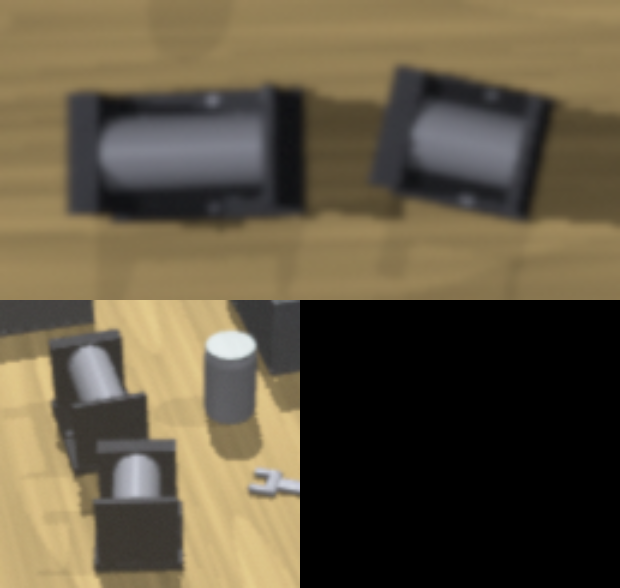

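The wider stand's thick cheek is on its left (+y) side, with a crop left edge near 70–100 px against about 270 for the thin cheek. Its mid-bay is at about (0.539, 0.326), which fits the 133 mm total length. I start turning the tool and refine the yaws.

Emit:
apply_moves(
  moves=[
    {"jaw":1,"offset":[0,0,0],"rot":[0,0,-10]},
    {"jaw":1,"offset":[0,0,0],"rot":[0,0,-10]},
    {"jaw":1,"offset":[0,0,0],"rot":[0,0,-10]},
    {"jaw":1,"offset":[0,0,0],"rot":[0,0,-10]},
    {"jaw":1,"offset":[0,0,0],"rot":[0,0,-10]},
  ],
)

```text
time_s: 0.92
eef_pos: [0.1911, -0.5423, 0.2312]
eef_rot: [-0.0, 0.82, 0.572, 0.0]
wrist_force: [0.6, -0.4, 0.4]
opening: 0.998
grasp_force: 0.0
```

```bash
cat >> h.py <<'E'
from scipy.spatial.transform import Rotation as R
def togo(x,y,z,alpha):
    o=ctrl.get_obs();q=o['eef_rot'];r=R.from_quat([q[1],q[2],q[3],q[0]])
    a=np.radians(alpha);G=R.from_matrix(np.array([[np.cos(a),np.sin(a),0],[np.sin(a),-np.cos(a),0],[0,0,-1]]).T.T)
    print('t',round(o['time_s'],2),'pos',np.round(o['eef_pos'],4),'open',round(o['opening'],3),'grip',round(o['grasp_force'],1),'F',np.round(o['wrist_force'],1))
    print('tool offset mm',(r.inv().apply(np.array([x,y,z])-o['eef_pos'])*1000).round(1),'rot deg',np.degrees((r.inv()*G).as_rotvec()).round(1),'mm after turn',(G.inv().apply(np.array([x,y,z])-o['eef_pos'])*1000).round(1))
E
python3 - <<'E'
from h import *
for c in('top','side'):
    W=pts(c,snap(c)[1])
    for t in('coupler_mid','spacer_mid'):
        r=ctrl.outline_of(c,t)[0];w=W[r['region']];w=w[w[:,2]>.05]
        print(c,t,round(r['score'],2),cv2.minAreaRect(w[:,:2].astype(np.float32)*1000))
        w=w[w[:,2]>.1];print('   top',w.mean(0).round(4),len(w))
W=np.load('side0.npy').reshape(-1,3);w=W[(abs(W[:,0]-.539)<.06)&(abs(W[:,1]-.331)<.075)&(W[:,2]>.03)]
print('side wide',cv2.minAreaRect(w[:,:2].astype(np.float32)*1000))
for c in('top','side'):
    W=np.load(c+'0.npy').reshape(-1,3)
    w=W[(abs(W[:,0]-.539)<.035)&(abs(W[:,1]-.325)<.045)&(W[:,2]>.065)]
    # tube fit: circle r=24 centre (x,65) with yaw
    from scipy.optimize import least_squares
    f=lambda p:np.hypot(w[:,0]-p[0]-p[1]*(w[:,1]-.325),w[:,2]-.065-p[2])-.024
    print(c,'tube',least_squares(f,[.539,0,0],loss='soft_l1',f_scale=.002).x,len(w))
togo(.5125,-.1625,.2,90)
E
```

```text
top coupler_mid 0.92 ((512.9080810546875, -161.81576538085938), (75.17056274414062, 50.275760650634766), 7.836238384246826)
   top [ 0.5125 -0.1618  0.1038] 97
top spacer_mid 0.61 ((493.0375061035156, -320.5419006347656), (69.34736633300781, 27.675779342651367), 7.744684219360352)
   top [ 0.4933 -0.3199  0.1033] 88
side coupler_mid 0.61 ((511.7707214355469, -163.65145874023438), (73.32317352294922, 52.87491226196289), 6.910358428955078)
   top [ 0.5121 -0.1649  0.1036] 152
side spacer_mid 0.96 ((492.71380615234375, -321.16534423828125), (70.1288833618164, 28.90129280090332), 8.353363037109375)
   top [ 0.4926 -0.3223  0.1036] 206
side wide ((538.3193359375, 329.9017639160156), (81.14501190185547, 141.2629852294922), 1.107496976852417)
top tube [ 0.53900521 -0.01478596 -0.00058949] 626
side tube [ 0.53878577 -0.01952847 -0.00096973] 342
t 1.23 pos [ 0.1911 -0.5423  0.2312] open 0.998 grip 0.0 F [-0.  -0.9 -0.1]
tool offset mm [469.  166.   31.3] rot deg [ -0.   -0.  -20.7] mm after turn [379.8 321.4  31.2]
```

Emit:
apply_moves(
  moves=[
    {"jaw":1,"offset":[0,0,0],"rot":[0,0,-9.2]},
    {"jaw":1,"offset":[0,0,0],"rot":[0,0,-9.2]},
    {"jaw":1,"offset":[0,0,0],"rot":[0,0,-9.3]},
    {"jaw":1,"offset":[28,30,0],"rot":[0,0,0]},
    {"jaw":1,"offset":[28,30,0],"rot":[0,0,0]},
  ],
)

```text
time_s: 1.85
eef_pos: [0.244, -0.4787, 0.2311]
eef_rot: [-0.0, 0.663, 0.748, 0.0]
wrist_force: [0.1, 0.2, -1.2]
opening: 0.996
grasp_force: 0.0
```

Emit:
apply_moves(
  moves=[
    {"jaw":1,"offset":[28,30,0],"rot":[0,0,0]},
    {"jaw":1,"offset":[28,30,0],"rot":[0,0,0]},
    {"jaw":1,"offset":[28,30,0],"rot":[0,0,0]},
    {"jaw":1,"offset":[28,30,0],"rot":[0,0,0]},
    {"jaw":1,"offset":[28,30,0],"rot":[0,0,0]},
  ],
)

```text
time_s: 2.48
eef_pos: [0.376, -0.3208, 0.2315]
eef_rot: [0.0, 0.663, 0.749, -0.0]
wrist_force: [1.5, -0.7, 0.5]
opening: 1.004
grasp_force: 0.0
```

Emit:
apply_moves(
  moves=[
    {"jaw":1,"offset":[28,30,0],"rot":[0,0,0]},
    {"jaw":1,"offset":[28,30,0],"rot":[0,0,0]},
    {"jaw":1,"offset":[28,30,10],"rot":[0,0,0]},
    {"jaw":1,"offset":[28,30,10],"rot":[0,0,0]},
    {"jaw":1,"offset":[28,30,10],"rot":[0,0,0]},
  ],
)

```text
time_s: 3.1
eef_pos: [0.5076, -0.1633, 0.2012]
eef_rot: [0.0, 0.663, 0.749, 0.0]
wrist_force: [0.1, -0.1, 0.3]
opening: 0.997
grasp_force: 0.0
```

```bash
python3 -c "
from h import *
togo(.5125,-.1625,.07,97)"
```

```text
t 3.1 pos [ 0.5076 -0.1633  0.2012] open 0.997 grip 0.0 F [ 0.1 -0.1  0.3]
tool offset mm [  0.2   4.9 131.2] rot deg [ 0.  0. -0.] mm after turn [  0.2   4.9 131.2]
```

Now I descend and close.

Emit:
apply_moves(
  moves=[
    {"jaw":1,"offset":[0,5,30],"rot":[0,0,0]},
    {"jaw":1,"offset":[0,0,30],"rot":[0,0,0]},
    {"jaw":1,"offset":[0,0,30],"rot":[0,0,0]},
    {"jaw":1,"offset":[0,0,25],"rot":[0,0,0]},
    {"jaw":1,"offset":[0,0,16],"rot":[0,0,0]},
  ],
)

```text
time_s: 3.72
eef_pos: [0.5112, -0.1634, 0.069]
eef_rot: [-0.001, 0.662, 0.749, -0.0]
wrist_force: [-0.3, 0.1, -0.4]
opening: 1.002
grasp_force: 0.0
```

Emit:
apply_moves(
  moves=[
    {"jaw":0,"offset":[0,0,0],"rot":[0,0,0]},
    {"jaw":0,"offset":[0,0,0],"rot":[0,0,0]},
    {"jaw":0,"offset":[0,0,0],"rot":[0,0,0]},
    {"jaw":0,"offset":[0,0,0],"rot":[0,0,0]},
    {"jaw":0,"offset":[0,0,0],"rot":[0,0,0]},
  ],
)

```text
time_s: 4.35
eef_pos: [0.5128, -0.1642, 0.0714]
eef_rot: [0.001, 0.662, 0.75, 0.0]
wrist_force: [2.3, -0.0, 4.8]
opening: 0.274
grasp_force: 63.3
```

Emit:
apply_moves(
  moves=[
    {"jaw":0,"offset":[0,0,0],"rot":[0,0,0]},
    {"jaw":0,"offset":[0,0,0],"rot":[0,0,0]},
    {"jaw":0,"offset":[0,0,0],"rot":[0,0,0]},
    {"jaw":0,"offset":[0,0,-10],"rot":[0,0,0]},
    {"jaw":0,"offset":[0,0,-10],"rot":[0,0,0]},
  ],
)

```text
time_s: 4.97
eef_pos: [0.5106, -0.1632, 0.09]
eef_rot: [-0.001, 0.662, 0.75, -0.0]
wrist_force: [0.0, 0.0, -3.2]
opening: 0.271
grasp_force: 62.0
```

Emit:
apply_moves(
  moves=[
    {"jaw":0,"offset":[0,0,-30],"rot":[0,0,0]},
    {"jaw":0,"offset":[0,0,-40],"rot":[0,0,0]},
    {"jaw":0,"offset":[0,0,-40],"rot":[0,0,2]},
    {"jaw":0,"offset":[0,0,-30],"rot":[0,0,2]},
    {"jaw":0,"offset":[0,0,-10],"rot":[0,0,2]},
  ],
)

```text
time_s: 5.6
eef_pos: [0.5122, -0.1641, 0.2424]
eef_rot: [0.002, 0.701, 0.713, 0.0]
wrist_force: [-0.0, -0.2, -4.0]
opening: 0.271
grasp_force: 62.3
```

Emit:
apply_moves(
  moves=[
    {"jaw":0,"offset":[20,2,0],"rot":[0,0,0]},
    {"jaw":0,"offset":[35,3,0],"rot":[0,0,0]},
    {"jaw":0,"offset":[40,3,0],"rot":[0,0,0]},
    {"jaw":0,"offset":[40,3,0],"rot":[0,0,0]},
    {"jaw":0,"offset":[40,3,0],"rot":[0,0,0]},
  ],
)

```text
time_s: 6.22
eef_pos: [0.5207, 0.0141, 0.2381]
eef_rot: [-0.002, 0.7, 0.714, -0.001]
wrist_force: [0.4, 1.2, -4.3]
opening: 0.272
grasp_force: 62.2
```

Emit:
apply_moves(
  moves=[
    {"jaw":0,"offset":[40,3,0],"rot":[0,0,0]},
    {"jaw":0,"offset":[40,3,0],"rot":[0,0,0]},
    {"jaw":0,"offset":[40,3,0],"rot":[0,0,0]},
    {"jaw":0,"offset":[40,3,0],"rot":[0,0,0]},
    {"jaw":0,"offset":[40,3,0],"rot":[0,0,0]},
  ],
)

```text
time_s: 6.85
eef_pos: [0.5314, 0.2139, 0.2379]
eef_rot: [-0.001, 0.7, 0.714, -0.002]
wrist_force: [-0.8, -1.1, -4.1]
opening: 0.272
grasp_force: 62.2
```

Emit:
apply_moves(
  moves=[
    {"jaw":0,"offset":[40,3,0],"rot":[0,0,0]},
    {"jaw":0,"offset":[40,3,0],"rot":[0,0,0]},
    {"jaw":0,"offset":[30,2,0],"rot":[0,0,0]},
    {"jaw":0,"offset":[20,0,0],"rot":[0,0,0]},
    {"jaw":0,"offset":[0,0,0],"rot":[0,0,0]},
  ],
)

```text
time_s: 7.48
eef_pos: [0.5375, 0.3431, 0.2387]
eef_rot: [-0.001, 0.699, 0.715, -0.001]
wrist_force: [0.2, -0.2, -3.7]
opening: 0.273
grasp_force: 62.2
```

```bash
python3 - <<'E'
from h import *
togo(.5386,.3456,.16,91)
for c in('top','side'):
    p,d=snap(c,c+'1.png');W=pts(c,d)
    for r in ctrl.outline_of(c,'coupler_mid')[:1]:
        w=W[r['region']];w=w[~np.isnan(w[:,0])];print(c,round(r['score'],2),r['position'],len(w),np.percentile(w,[3,50,97],axis=0).round(3).tolist(),cv2.minAreaRect(w[:,:2].astype(np.float32)*1000))
a=cv2.imread('pics/side1.png')[20:220,180:420];b=cv2.imread('pics/top1.png')[150:300,100:300]
out=np.zeros((550,720,3),np.uint8);out[:400,:480]=cv2.resize(a,None,fx=2,fy=2);out[400:550,:200]=b
cv2.imwrite('pics/c1.png',out)
E
```

```text
t 7.47 pos [0.5375 0.3431 0.2387] open 0.273 grip 62.2 F [ 0.2 -0.2 -3.7]
tool offset mm [ 2.5  1.4 78.7] rot deg [-0.2  0.1  0.2] mm after turn [ 2.5  1.2 78.7]
top 0.83 [165.8, 224.9] 480 [[0.501, 0.319, 0.207], [0.535, 0.33, 0.231], [0.57, 0.346, 0.272]] ((538.1155395507812, 348.6730041503906), (78.9439468383789, 59.49881362915039), 1.4083677530288696)
side 0.83 [255.9, 66.9] 656 [[0.501, 0.316, 0.024], [0.537, 0.328, 0.231], [0.574, 0.661, 0.272]] ((568.9644775390625, 541.8312377929688), (471.82183837890625, 105.98308563232422), 81.4863052368164)
```

View pics/c1.png

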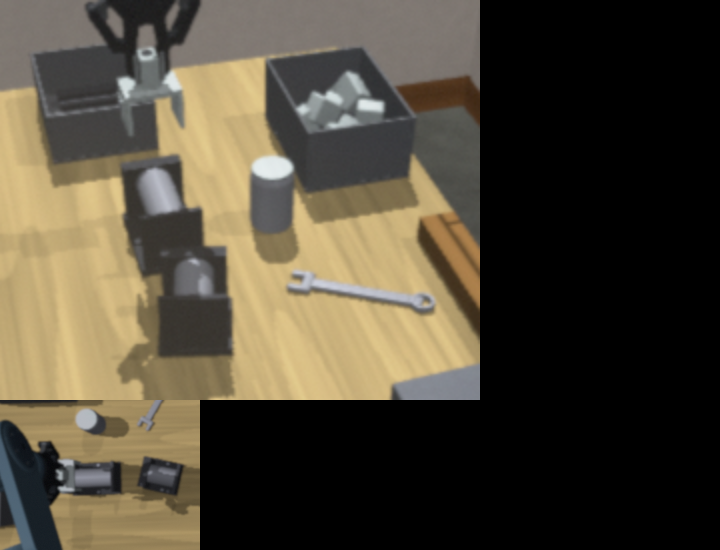

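The coupler is held upright, with its legs spanning x 0.501–0.574 and its near end at y≈0.318, as commanded. I lower it over the tube.

Emit:
apply_moves(
  moves=[
    {"jaw":0,"offset":[2.5,1.3,20],"rot":[0,0,0]},
    {"jaw":0,"offset":[0,0,25],"rot":[0,0,0]},
    {"jaw":0,"offset":[0,0,25],"rot":[0,0,0]},
    {"jaw":0,"offset":[0,0,15],"rot":[0,0,0]},
    {"jaw":0,"offset":[0,0,10],"rot":[0,0,0]},
  ],
)

```text
time_s: 8.3
eef_pos: [0.5399, 0.344, 0.1439]
eef_rot: [-0.0, 0.7, 0.714, -0.001]
wrist_force: [-0.3, -0.4, -2.1]
opening: 0.273
grasp_force: 61.9
```

Emit:
apply_moves(
  moves=[
    {"jaw":0,"offset":[0,0,10],"rot":[0,0,0]},
    {"jaw":0,"offset":[0,0,10],"rot":[0,0,0]},
    {"jaw":0,"offset":[0,0,10],"rot":[0,0,0]},
    {"jaw":0,"offset":[0,0,4],"rot":[0,0,0]},
    {"jaw":0,"offset":[0,0,2],"rot":[0,0,0]},
  ],
)

```text
time_s: 8.93
eef_pos: [0.5402, 0.3445, 0.1091]
eef_rot: [-0.0, 0.7, 0.714, 0.0]
wrist_force: [0.0, 0.2, -3.9]
opening: 0.271
grasp_force: 61.9
```

Emit:
apply_moves(
  moves=[
    {"jaw":0,"offset":[0,0,1],"rot":[0,0,0]},
    {"jaw":0,"offset":[0,0,1],"rot":[0,0,0]},
    {"jaw":0,"offset":[0,0,0],"rot":[0,0,0]},
    {"jaw":0,"offset":[0,0,0],"rot":[0,0,0]},
    {"jaw":0,"offset":[0,0,0],"rot":[0,0,0]},
  ],
)

```text
time_s: 9.55
eef_pos: [0.5402, 0.3445, 0.1074]
eef_rot: [0.0, 0.7, 0.714, 0.0]
wrist_force: [-0.5, 0.4, -4.2]
opening: 0.269
grasp_force: 61.9
```

Emit:
apply_moves(
  moves=[
    {"jaw":0,"offset":[0,-1,1.5],"rot":[0,0,0]},
    {"jaw":0,"offset":[0,0,1],"rot":[0,0,0]},
    {"jaw":0,"offset":[0,0,0.5],"rot":[0,0,0]},
    {"jaw":0,"offset":[0,0,0],"rot":[0,0,0]},
    {"jaw":0,"offset":[0,0,0],"rot":[0,0,0]},
  ],
)

```text
time_s: 10.18
eef_pos: [0.5392, 0.3444, 0.1043]
eef_rot: [0.0, 0.7, 0.714, 0.0]
wrist_force: [-0.6, -0.0, -3.9]
opening: 0.272
grasp_force: 62.1
```

Emit:
apply_moves(
  moves=[
    {"jaw":0,"offset":[0,0,1],"rot":[0,0,0]},
    {"jaw":0,"offset":[0,0,0],"rot":[0,0,0]},
    {"jaw":0,"offset":[0,0,1],"rot":[0,0,0]},
    {"jaw":0,"offset":[0,0,0],"rot":[0,0,0]},
    {"jaw":0,"offset":[0,0,0],"rot":[0,0,0]},
  ],
)

```text
time_s: 10.8
eef_pos: [0.5393, 0.3445, 0.104]
eef_rot: [0.0, 0.7, 0.714, 0.0]
wrist_force: [-5.2, -1.6, 9.3]
opening: 0.272
grasp_force: 64.0
```

It touched down at the predicted height (TCP z 0.104), so I release it and rise.

Emit:
apply_moves(
  moves=[
    {"jaw":1,"offset":[0,0,0],"rot":[0,0,0]},
    {"jaw":1,"offset":[0,0,0],"rot":[0,0,0]},
    {"jaw":1,"offset":[0,0,0],"rot":[0,0,0]},
    {"jaw":1,"offset":[0,0,0],"rot":[0,0,0]},
    {"jaw":1,"offset":[0,0,0],"rot":[0,0,0]},
  ],
)

```text
time_s: 11.42
eef_pos: [0.5392, 0.3444, 0.1022]
eef_rot: [-0.0, 0.7, 0.714, -0.0]
wrist_force: [0.5, -0.8, -0.1]
opening: 1.0
grasp_force: 0.0
```

Emit:
apply_moves(
  moves=[
    {"jaw":1,"offset":[0,0,-10],"rot":[0,0,0]},
    {"jaw":1,"offset":[0,0,-30],"rot":[0,0,0]},
    {"jaw":1,"offset":[0,0,-40],"rot":[0,0,0]},
    {"jaw":1,"offset":[0,0,-30],"rot":[0,0,0]},
    {"jaw":1,"offset":[0,0,-10],"rot":[0,0,0]},
  ],
)

```text
time_s: 12.05
eef_pos: [0.5404, 0.3449, 0.2256]
eef_rot: [0.001, 0.7, 0.714, 0.002]
wrist_force: [0.1, -0.4, -0.2]
opening: 0.998
grasp_force: 0.0
```

Emit:
apply_moves(
  moves=[
    {"jaw":1,"offset":[-30,0,0],"rot":[0,0,0]},
    {"jaw":1,"offset":[-40,-2,0],"rot":[0,0,0]},
    {"jaw":1,"offset":[-50,-2,0],"rot":[0,0,0]},
    {"jaw":1,"offset":[-50,-2,0],"rot":[0,0,0]},
    {"jaw":1,"offset":[-50,-2,0],"rot":[0,0,0]},
  ],
)

```text
time_s: 12.68
eef_pos: [0.5346, 0.1228, 0.2214]
eef_rot: [-0.0, 0.7, 0.714, -0.001]
wrist_force: [1.3, -0.5, -0.6]
opening: 1.001
grasp_force: 0.0
```

Emit:
apply_moves(
  moves=[
    {"jaw":1,"offset":[-50,-5,0],"rot":[0,0,0]},
    {"jaw":1,"offset":[-50,-5,0],"rot":[0,0,0]},
    {"jaw":1,"offset":[-50,-5,0],"rot":[0,0,0]},
    {"jaw":1,"offset":[-50,-5,0],"rot":[0,0,0]},
    {"jaw":1,"offset":[-50,-5,0],"rot":[0,0,0]},
  ],
)

```text
time_s: 13.3
eef_pos: [0.5145, -0.1275, 0.2215]
eef_rot: [-0.001, 0.7, 0.714, -0.0]
wrist_force: [1.2, 0.4, 0.1]
opening: 0.994
grasp_force: 0.0
```

Emit:
apply_moves(
  moves=[
    {"jaw":1,"offset":[-50,-3,0],"rot":[0,0,-2]},
    {"jaw":1,"offset":[-50,-3,0],"rot":[0,0,-2]},
    {"jaw":1,"offset":[-40,-3,0],"rot":[0,0,-2]},
    {"jaw":1,"offset":[-20,0,0],"rot":[0,0,-1]},
    {"jaw":1,"offset":[0,0,0],"rot":[0,0,0]},
  ],
)

```text
time_s: 13.92
eef_pos: [0.5154, -0.2872, 0.2212]
eef_rot: [-0.001, 0.656, 0.755, 0.0]
wrist_force: [-0.2, 0.5, -0.3]
opening: 0.999
grasp_force: 0.0
```

```bash
python3 - <<'E'
from h import *
for c in('top','side'):
    p,d=snap(c,c+'2.png');W=pts(c,d)
    w=W.reshape(-1,3);w=w[(abs(w[:,0]-.539)<.06)&(abs(w[:,1]-.34)<.04)]
    for lo,hi in((.13,.145),(.1,.13),(.0945,.1)):
        q=w[(w[:,2]>lo)&(w[:,2]<hi)];print(c,lo,len(q),cv2.minAreaRect(q[:,:2].astype(np.float32)*1000),np.percentile(q,[3,50,97],axis=0).round(4).tolist())
    for r in ctrl.outline_of(c,'spacer_mid')[:1]:
        q=W[r['region']];q=q[q[:,2]>.05];print(c,'spacer',cv2.minAreaRect(q[:,:2].astype(np.float32)*1000))
togo(.493,-.3205,.07,98)
a=cv2.imread('pics/side2.png')[20:220,180:420];b=cv2.imread('pics/top2.png')[150:300,100:300]
out=np.zeros((400,780,3),np.uint8);out[:400,:480]=cv2.resize(a,None,fx=2,fy=2);out[:225,480:]=cv2.resize(b,None,fx=1.5,fy=1.5)
cv2.imwrite('pics/c2.png',out)
E
```

```text
top 0.13 126 ((538.0844116210938, 345.958984375), (31.774518966674805, 22.56102752685547), 88.7895736694336) [[0.5267, 0.3317, 0.1315], [0.5371, 0.3448, 0.1363], [0.549, 0.3607, 0.1405]]
top 0.1 58 ((542.2550048828125, 342.3927917480469), (55.142921447753906, 46.98762512207031), 7.454016208648682) [[0.5203, 0.3244, 0.1002], [0.536, 0.3315, 0.1076], [0.5641, 0.3594, 0.1261]]
top 0.0945 319 ((538.0151977539062, 349.6725158691406), (70.04949951171875, 60.00319290161133), 0.2566223442554474) [[0.505, 0.322, 0.0947], [0.5354, 0.3415, 0.0968], [0.5717, 0.3687, 0.0997]]
top spacer ((511.1369323730469, -317.742919921875), (33.70610427856445, 27.196205139160156), 8.310410499572754)Traceback (most recent call last):
  File "<stdin>", line 6, in <module>
    return _quantile_unchecked(
        a, q, axis, out, overwrite_input, method, keepdims, weights)
    return _ureduce(a,
                    func=_quantile_ureduce_func,
    ...<5 lines>...
                    overwrite_input=overwrite_input,
                    method=method)
    r = func(a, **kwargs)
    result = _quantile(arr,
                       quantiles=q,
    ...<2 lines>...
                       out=out,
                       weights=wgt)
    slices_having_nans = np.isnan(arr[-1, ...])
                                  ~~~^^^^^^^^^
IndexError: index -1 is out of bounds for axis 0 with size 0
```

The top-camera depth shows the coupler's boss top at z 0.136, centred at (0.538, 0.3455). That is the height it must have when hung. Now the spacer.

```bash
python3 -c "
from h import *
togo(.493,-.3207,.07,98)"
```

```text
t 14.07 pos [ 0.5158 -0.285   0.2217] open 1.001 grip 0.0 F [-0.3  0.2  0.1]
tool offset mm [-32.3 -27.5 151.7] rot deg [-0.  -0.1  0.1] mm after turn [-32.2 -27.5 151.7]
```

Emit:
apply_moves(
  moves=[
    {"jaw":1,"offset":[-16,-14,0],"rot":[0,0,0]},
    {"jaw":1,"offset":[-16,-13.5,0],"rot":[0,0,0]},
    {"jaw":1,"offset":[0,0,20],"rot":[0,0,0]},
    {"jaw":1,"offset":[0,0,25],"rot":[0,0,0]},
    {"jaw":1,"offset":[0,0,0],"rot":[0,0,0]},
  ],
)

```text
time_s: 14.7
eef_pos: [0.4915, -0.3216, 0.1753]
eef_rot: [-0.002, 0.656, 0.755, 0.0]
wrist_force: [0.5, 0.6, 1.1]
opening: 1.0
grasp_force: 0.0
```

```bash
python3 -c "
from h import *
togo(.493,-.3207,.07,98)"
```

```text
t 14.7 pos [ 0.4915 -0.3216  0.1753] open 1.0 grip 0.0 F [0.5 0.6 1.1]
tool offset mm [  0.3   1.9 105.3] rot deg [-0.2 -0.2  0.1] mm after turn [  0.7   1.6 105.3]
```

Emit:
apply_moves(
  moves=[
    {"jaw":1,"offset":[0.5,1,30],"rot":[0,0,0]},
    {"jaw":1,"offset":[0,0,30],"rot":[0,0,0]},
    {"jaw":1,"offset":[0,0,25],"rot":[0,0,0]},
    {"jaw":1,"offset":[0,0,15],"rot":[0,0,0]},
    {"jaw":1,"offset":[0,0,5],"rot":[0,0,0]},
  ],
)

```text
time_s: 15.32
eef_pos: [0.4941, -0.3215, 0.0723]
eef_rot: [-0.0, 0.655, 0.755, -0.0]
wrist_force: [-0.8, 0.1, -0.3]
opening: 1.0
grasp_force: 0.0
```

Emit:
apply_moves(
  moves=[
    {"jaw":0,"offset":[0,0,0],"rot":[0,0,0]},
    {"jaw":0,"offset":[0,0,0],"rot":[0,0,0]},
    {"jaw":0,"offset":[0,0,0],"rot":[0,0,0]},
    {"jaw":0,"offset":[0,0,0],"rot":[0,0,0]},
    {"jaw":0,"offset":[0,0,0],"rot":[0,0,0]},
  ],
)

```text
time_s: 15.95
eef_pos: [0.4948, -0.3216, 0.0732]
eef_rot: [0.001, 0.655, 0.755, -0.0]
wrist_force: [-0.0, -0.6, 4.9]
opening: 0.274
grasp_force: 59.6
```

```bash
python3 -c "
from h import *
togo(.493,-.3207,.07,98)"
```

```text
t 15.95 pos [ 0.4948 -0.3216  0.0732] open 0.274 grip 59.6 F [-0.  -0.6  4.9]
tool offset mm [ 1.2 -1.6  3.1] rot deg [0.1 0.1 0.1] mm after turn [ 1.2 -1.6  3.2]
```

Emit:
apply_moves(
  moves=[
    {"jaw":0,"offset":[0,0,0],"rot":[0,0,0]},
    {"jaw":0,"offset":[0,0,0],"rot":[0,0,0]},
    {"jaw":0,"offset":[0,0,-10],"rot":[0,0,0]},
    {"jaw":0,"offset":[0,0,-30],"rot":[0,0,0]},
    {"jaw":0,"offset":[0,0,-40],"rot":[0,0,0]},
  ],
)

```text
time_s: 16.58
eef_pos: [0.493, -0.32, 0.1515]
eef_rot: [-0.002, 0.655, 0.755, 0.0]
wrist_force: [-0.1, 0.0, -1.6]
opening: 0.272
grasp_force: 59.0
```

Emit:
apply_moves(
  moves=[
    {"jaw":0,"offset":[0,0,-40],"rot":[0,0,2]},
    {"jaw":0,"offset":[0,0,-40],"rot":[0,0,2]},
    {"jaw":0,"offset":[0,0,-10],"rot":[0,0,2]},
    {"jaw":0,"offset":[0,0,0],"rot":[0,0,1]},
    {"jaw":0,"offset":[20,0,0],"rot":[0,0,0]},
  ],
)

```text
time_s: 17.2
eef_pos: [0.4927, -0.3007, 0.2396]
eef_rot: [-0.002, 0.701, 0.713, -0.0]
wrist_force: [-0.6, 0.1, -2.7]
opening: 0.271
grasp_force: 59.2
```

```bash
python3 -c "
from h import *
togo(.5394,.2968,.24,91)"
```

```text
t 17.2 pos [ 0.4927 -0.3007  0.2396] open 0.271 grip 59.2 F [-0.6  0.1 -2.7]
tool offset mm [596.5  57.2   1.1] rot deg [-0.2 -0.2  0. ] mm after turn [ 5.965e+02  5.710e+01 -4.000e-01]
```

Emit:
apply_moves(
  moves=[
    {"jaw":0,"offset":[30,4,0],"rot":[0,0,0]},
    {"jaw":0,"offset":[42,4,0],"rot":[0,0,0]},
    {"jaw":0,"offset":[42,4,0],"rot":[0,0,0]},
    {"jaw":0,"offset":[42,4,0],"rot":[0,0,0]},
    {"jaw":0,"offset":[42,4,0],"rot":[0,0,0]},
  ],
)

```text
time_s: 17.82
eef_pos: [0.5086, -0.0999, 0.2401]
eef_rot: [-0.002, 0.7, 0.714, -0.0]
wrist_force: [-0.9, 1.2, -2.5]
opening: 0.276
grasp_force: 59.2
```

Emit:
apply_moves(
  moves=[
    {"jaw":0,"offset":[42,4,0],"rot":[0,0,0]},
    {"jaw":0,"offset":[42,4,0],"rot":[0,0,0]},
    {"jaw":0,"offset":[42,4,0],"rot":[0,0,0]},
    {"jaw":0,"offset":[42,4,0],"rot":[0,0,0]},
    {"jaw":0,"offset":[42,4,0],"rot":[0,0,0]},
  ],
)

```text
time_s: 18.45
eef_pos: [0.524, 0.1098, 0.2401]
eef_rot: [-0.002, 0.7, 0.714, -0.001]
wrist_force: [-0.0, -1.5, -1.7]
opening: 0.276
grasp_force: 59.2
```

Emit:
apply_moves(
  moves=[
    {"jaw":0,"offset":[42,4,0],"rot":[0,0,0]},
    {"jaw":0,"offset":[42,4,0],"rot":[0,0,0]},
    {"jaw":0,"offset":[42,4,0],"rot":[0,0,0]},
    {"jaw":0,"offset":[35,4,0],"rot":[0,0,0]},
    {"jaw":0,"offset":[20,1,0],"rot":[0,0,0]},
  ],
)

```text
time_s: 19.08
eef_pos: [0.5375, 0.2907, 0.2401]
eef_rot: [-0.001, 0.699, 0.715, -0.002]
wrist_force: [0.2, -0.8, -2.5]
opening: 0.272
grasp_force: 59.1
```

Emit:
apply_moves(
  moves=[
    {"jaw":0,"offset":[6,0,0],"rot":[0,0,0]},
    {"jaw":0,"offset":[0,0,10],"rot":[0,0,0]},
    {"jaw":0,"offset":[0,0,10],"rot":[0,0,0]},
    {"jaw":0,"offset":[0,0,0],"rot":[0,0,0]},
    {"jaw":0,"offset":[0,0,0],"rot":[0,0,0]},
  ],
)

```text
time_s: 19.7
eef_pos: [0.5395, 0.2942, 0.2223]
eef_rot: [-0.0, 0.701, 0.714, -0.0]
wrist_force: [-0.3, -0.8, -3.6]
opening: 0.267
grasp_force: 59.1
```

```bash
python3 - <<'E'
from h import *
togo(.5394,.2968,.17,91)
for c in('top','side'):
    p,d=snap(c,c+'3.png');W=pts(c,d);w=W.reshape(-1,3)
    r=ctrl.outline_of(c,'spacer_mid')[0];q=W[r['region']];q=q[(q[:,2]>.14)&(abs(q[:,1]-.3)<.05)]
    print(c,round(r['score'],2),len(q),cv2.minAreaRect(q[:,:2].astype(np.float32)*1000),np.percentile(q,[3,50,97],axis=0).round(4).tolist())
    q=w[(abs(w[:,0]-.538)<.03)&(abs(w[:,1]-.34)<.04)&(w[:,2]>.1)&(w[:,2]<.145)]
    if len(q):print('coupler',len(q),np.percentile(q,[3,50,97],axis=0).round(4).tolist())
a=cv2.imread('pics/side3.png')[20:220,180:420];b=cv2.imread('pics/top3.png')[150:300,100:300]
out=np.zeros((400,780,3),np.uint8);out[:400,:480]=cv2.resize(a,None,fx=2,fy=2);out[:225,480:]=cv2.resize(b,None,fx=1.5,fy=1.5)
cv2.imwrite('pics/c3.png',out)
E
```

```text
t 19.7 pos [0.5395 0.2942 0.2223] open 0.267 grip 59.1 F [-0.3 -0.8 -3.6]
tool offset mm [ 2.6 -0.  52.3] rot deg [-0.   0.   0.1] mm after turn [ 2.6 -0.  52.3]
top 0.62 222 ((537.8525390625, 290.5072021484375), (22.038673400878906, 70.6879653930664), 88.00359344482422) [[0.5041, 0.2808, 0.1741], [0.5364, 0.2836, 0.2144], [0.5713, 0.2977, 0.2539]]
side 0.77 490 ((536.8609008789062, 292.6020812988281), (69.83306884765625, 32.0584716796875), 3.561018705368042) [[0.5031, 0.2788, 0.1718], [0.5374, 0.2839, 0.2128], [0.5708, 0.3039, 0.2532]]
coupler 193 [[0.5248, 0.328, 0.1014], [0.5353, 0.3335, 0.1239], [0.5503, 0.3565, 0.1385]]
```

View pics/c3.png

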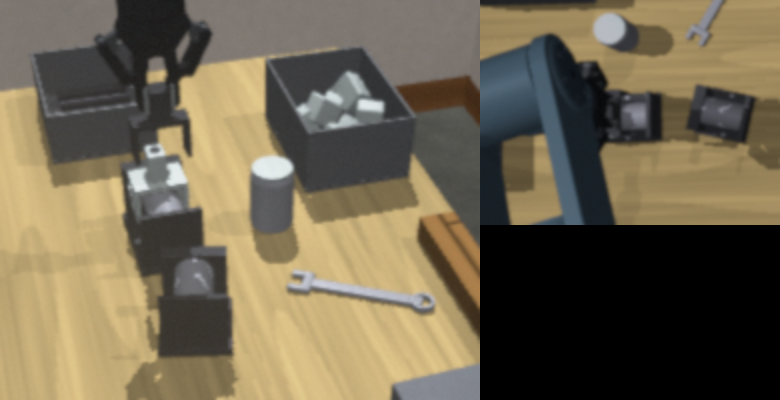

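The coupler hangs on the wide stand (boss about (153,155) in the crop) and the spacer is held upright above the gap. Its face is at y≈0.281 in both cameras, so its centre is at 0.294. I lower it into the gap.

Emit:
apply_moves(
  moves=[
    {"jaw":0,"offset":[2.6,1,10],"rot":[0,0,0]},
    {"jaw":0,"offset":[0,0,20],"rot":[0,0,0]},
    {"jaw":0,"offset":[0,0,20],"rot":[0,0,0]},
    {"jaw":0,"offset":[0,0,15],"rot":[0,0,0]},
    {"jaw":0,"offset":[0,0,10],"rot":[0,0,0]},
  ],
)

```text
time_s: 20.52
eef_pos: [0.5396, 0.2972, 0.1455]
eef_rot: [-0.0, 0.7, 0.714, -0.001]
wrist_force: [-0.7, 1.0, -3.2]
opening: 0.268
grasp_force: 59.1
```

Emit:
apply_moves(
  moves=[
    {"jaw":0,"offset":[0,0,8],"rot":[0,0,0]},
    {"jaw":0,"offset":[0,0,8],"rot":[0,0,0]},
    {"jaw":0,"offset":[0,0,8],"rot":[0,0,0]},
    {"jaw":0,"offset":[0,0,4],"rot":[0,0,0]},
    {"jaw":0,"offset":[0,0,2],"rot":[0,0,0]},
  ],
)

```text
time_s: 21.15
eef_pos: [0.5403, 0.2975, 0.1172]
eef_rot: [0.0, 0.7, 0.714, -0.0]
wrist_force: [0.3, 0.7, -1.5]
opening: 0.269
grasp_force: 59.1
```

Emit:
apply_moves(
  moves=[
    {"jaw":0,"offset":[0,0,1],"rot":[0,0,0]},
    {"jaw":0,"offset":[0,0,1],"rot":[0,0,0]},
    {"jaw":0,"offset":[0,0,0],"rot":[0,0,0]},
    {"jaw":0,"offset":[0,0,0],"rot":[0,0,0]},
    {"jaw":0,"offset":[0,0,0],"rot":[0,0,0]},
  ],
)

```text
time_s: 21.78
eef_pos: [0.5403, 0.2975, 0.1154]
eef_rot: [0.0, 0.7, 0.714, 0.0]
wrist_force: [0.8, -0.2, -2.6]
opening: 0.268
grasp_force: 59.1
```

No contact yet. I go down to about 4 mm above the tube, then slide toward the thick cheek.

Emit:
apply_moves(
  moves=[
    {"jaw":0,"offset":[0,0,3],"rot":[0,0,0]},
    {"jaw":0,"offset":[0,0,2.5],"rot":[0,0,0]},
    {"jaw":0,"offset":[0,0,0],"rot":[0,0,0]},
    {"jaw":0,"offset":[0,0,0],"rot":[0,0,0]},
    {"jaw":0,"offset":[0,0,0],"rot":[0,0,0]},
  ],
)

```text
time_s: 22.4
eef_pos: [0.5403, 0.2975, 0.1099]
eef_rot: [0.0, 0.7, 0.714, 0.0]
wrist_force: [-0.3, -0.6, -1.8]
opening: 0.27
grasp_force: 59.1
```

Emit:
apply_moves(
  moves=[
    {"jaw":0,"offset":[2,0,0],"rot":[0,0,0]},
    {"jaw":0,"offset":[2,0,0],"rot":[0,0,0]},
    {"jaw":0,"offset":[2,0,0],"rot":[0,0,0]},
    {"jaw":0,"offset":[2,0,0],"rot":[0,0,0]},
    {"jaw":0,"offset":[0,0,0],"rot":[0,0,0]},
  ],
)

```text
time_s: 23.02
eef_pos: [0.5401, 0.3057, 0.1098]
eef_rot: [-0.0, 0.7, 0.714, 0.0]
wrist_force: [0.1, -0.8, -2.6]
opening: 0.269
grasp_force: 59.1
```

Emit:
apply_moves(
  moves=[
    {"jaw":0,"offset":[1.5,0,0],"rot":[0,0,0]},
    {"jaw":0,"offset":[1.5,0,0],"rot":[0,0,0]},
    {"jaw":0,"offset":[1,0,0],"rot":[0,0,0]},
    {"jaw":0,"offset":[1,0,0],"rot":[0,0,0]},
    {"jaw":0,"offset":[0,0,0],"rot":[0,0,0]},
  ],
)

```text
time_s: 23.65
eef_pos: [0.54, 0.3104, 0.1098]
eef_rot: [0.0, 0.7, 0.714, -0.0]
wrist_force: [-0.9, -2.4, -1.8]
opening: 0.272
grasp_force: 59.2
```

Emit:
apply_moves(
  moves=[
    {"jaw":0,"offset":[1,0,0],"rot":[0,0,0]},
    {"jaw":0,"offset":[0.5,0,0],"rot":[0,0,0]},
    {"jaw":0,"offset":[0.5,0,0],"rot":[0,0,0]},
    {"jaw":0,"offset":[0.5,0,0],"rot":[0,0,0]},
    {"jaw":0,"offset":[0,0,0],"rot":[0,0,0]},
  ],
)

```text
time_s: 24.28
eef_pos: [0.5399, 0.313, 0.1098]
eef_rot: [-0.0, 0.7, 0.714, 0.0]
wrist_force: [0.5, -2.5, -1.7]
opening: 0.272
grasp_force: 59.2
```

Emit:
apply_moves(
  moves=[
    {"jaw":0,"offset":[0.5,0,0],"rot":[0,0,0]},
    {"jaw":0,"offset":[0.5,0,0],"rot":[0,0,0]},
    {"jaw":0,"offset":[0.5,0,0],"rot":[0,0,0]},
    {"jaw":0,"offset":[0.5,0,0],"rot":[0,0,0]},
    {"jaw":0,"offset":[0,0,0],"rot":[0,0,0]},
  ],
)

```text
time_s: 24.9
eef_pos: [0.5399, 0.3151, 0.1098]
eef_rot: [-0.0, 0.7, 0.714, 0.0]
wrist_force: [0.1, -3.7, -2.3]
opening: 0.275
grasp_force: 59.2
```

Emit:
apply_moves(
  moves=[
    {"jaw":0,"offset":[0.5,0,0],"rot":[0,0,0]},
    {"jaw":0,"offset":[0.5,0,0],"rot":[0,0,0]},
    {"jaw":0,"offset":[0.5,0,0],"rot":[0,0,0]},
    {"jaw":0,"offset":[0.5,0,0],"rot":[0,0,0]},
    {"jaw":0,"offset":[0,0,0],"rot":[0,0,0]},
  ],
)

```text
time_s: 25.52
eef_pos: [0.5398, 0.3155, 0.1099]
eef_rot: [0.001, 0.7, 0.714, -0.001]
wrist_force: [-1.9, -9.0, 0.2]
opening: 0.272
grasp_force: 59.6
```

It stopped at y 0.3155, where flush was expected. I press a bit more and check.

Emit:
apply_moves(
  moves=[
    {"jaw":0,"offset":[0.5,0,0],"rot":[0,0,0]},
    {"jaw":0,"offset":[0.5,0,0],"rot":[0,0,0]},
    {"jaw":0,"offset":[0.5,0,0],"rot":[0,0,0]},
    {"jaw":0,"offset":[0,0,0],"rot":[0,0,0]},
    {"jaw":0,"offset":[0,0,0],"rot":[0,0,0]},
  ],
)

```text
time_s: 26.15
eef_pos: [0.5397, 0.3157, 0.1099]
eef_rot: [0.001, 0.7, 0.714, -0.002]
wrist_force: [-3.1, -13.9, 2.1]
opening: 0.268
grasp_force: 59.9
```

```bash
python3 - <<'E'
from h import *
togo(.5394,.3155,.11,91)
c='side';p,d=snap(c,'side4.png');W=pts(c,d)
for t in('spacer_mid','coupler_mid'):
    for r in ctrl.outline_of(c,t)[:1]:
        q=W[r['region']];q=q[(q[:,2]>.06)&(abs(q[:,1]-.33)<.07)]
        print(t,round(r['score'],2),len(q),np.percentile(q,[3,50,97],axis=0).round(4).tolist() if len(q) else '')
a=cv2.imread('pics/side4.png')[20:170,200:360]
cv2.imwrite('pics/c4.png',cv2.resize(a,None,fx=4,fy=3.9,interpolation=2))
E
```

```text
t 26.15 pos [0.5397 0.3157 0.1099] open 0.268 grip 59.9 F [ -3.1 -13.9   2.1]
tool offset mm [-0.2 -0.3 -0.1] rot deg [-0.1  0.3  0.1] mm after turn [-0.2 -0.3 -0.1]
spacer_mid 0.61 389 [[0.503, 0.2993, 0.0708], [0.5364, 0.3051, 0.1008], [0.5709, 0.3254, 0.141]]
coupler_mid 0.54 0
```

View pics/c4.png

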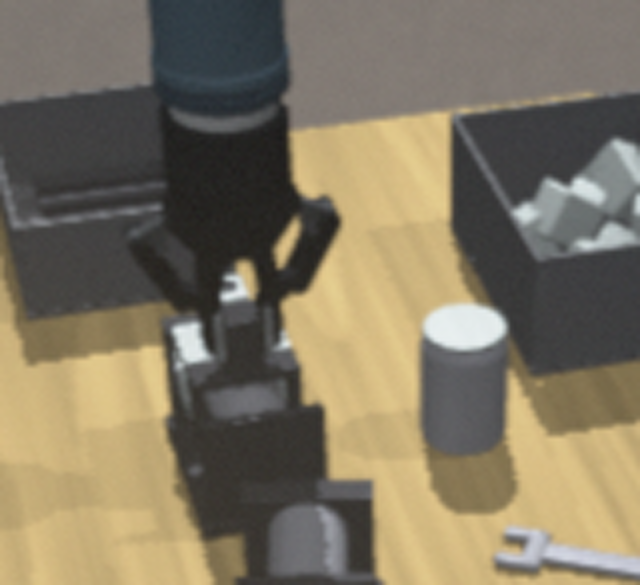

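The spacer (crop (245,345)) straddles the tube with the coupler right behind it. The force rises past the coupler's sliding friction without motion, so it is seated against the thick cheek. One more firm press, then I hand in.

Emit:
apply_moves(
  moves=[
    {"jaw":0,"offset":[0.5,0,0],"rot":[0,0,0]},
    {"jaw":0,"offset":[0.5,0,0],"rot":[0,0,0]},
    {"jaw":0,"offset":[0,0,0],"rot":[0,0,0]},
    {"jaw":0,"offset":[0,0,0],"rot":[0,0,0]},
    {"jaw":0,"offset":[0,0,0],"rot":[0,0,0]},
  ],
)

```text
time_s: 26.92
eef_pos: [0.5397, 0.3158, 0.1099]
eef_rot: [0.002, 0.7, 0.714, -0.003]
wrist_force: [-2.5, -16.5, 5.2]
opening: 0.273
grasp_force: 60.1
```

```bash
python3 -c "
from h import *
togo(.5394,.3155,.11,91)
print(ctrl.hand_in())"
```

```text
t 26.93 pos [0.5397 0.3158 0.1099] open 0.273 grip 60.1 F [ -2.5 -16.5   5.2]
tool offset mm [-0.3 -0.3 -0.1] rot deg [-0.1  0.4  0.1] mm after turn [-0.3 -0.3 -0.1]
the job is handed in; nothing more can be done
None
```

Job handed in at 26.9 s: the coupler hangs on the wide stand, pushed up to the thick cheek by the still-gripped spacer at about 16 N; flushness was judged from position and force (the last picture did not show it), and the hand-in returned no verdict.

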